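Stack the huller's plates on the splined hub

TASK

Rebuild the plate stack of the coffee sample huller: a steel plate is already on the hub of the blue stand. Put the orange separator plate on the hub with its tab pointing opposite to the tab of the plate already there, then the loose steel plate with the single yellow-ended tab on top of it, its tab opposite to the separator's. Both plates must be fully down, lying flat on the one below, and released.

Things in the scene. Friction and masses are not known exactly. Their poses are not given: they have to be found in the camera images.
- hub: Fixed stand: blue foot 124 mm wide, 15 tall; upright hub 28 mm thick, top at 95 mm, last 12 tapered. Two side splines 12 mm wide, 40 over both, along x, full to 75 mm height. A steel plate shaped like the loose one is fixed on it, collar top 39 mm above the table: the separator's underside rests there, the next plate's at 63. Origin: axis at table height; x to the fixed plate's tab, z up.
- first_tab (a point): Point on top of the yellow-ended tab of the steel plate fixed on the hub: 70 mm from the hub's axis along the hub's x, 21 mm above the table. Loose plates fit the hub with 4 mm of play to each side and about 10 degrees of turn.
- sep_mid (a point): Loose orange plastic plate, 0.12 kg: disc 96 mm wide, 6 thick, smooth rim; one tab (yellow end) reaching 77 mm from the axis; on it a rectangular grip collar 18 mm tall, 56 long (along the tab), 46 wide, the side to grasp. Through bore: 38 mm square, plus 20 mm wide notches along the tab line, 48 over both. Point: on the axis, half-way up (12 of 24 mm); x along the tab, z up.
- disc_mid (a point): Loose steel plate, 0.25 kg: same tab, collar, bore, heights and frame as the orange one, but with small teeth around the rim (108 mm over them). Point: on the axis, half-way up (12 of 24 mm); x along the tab, z up. Both lie flat on the table, collar up. A green plate with two tabs and a small round bore is not needed.
There are look-alikes about, which are no part of the job. There is more than one size of the part that bears sep_mid; the job needs the middle-sized.

How it is judged (in metres and radians):
On the way, in this order (a step that is already met when the one before it is completed fails the run):
1. the orange separator is seated on the fixed plate, its tab opposite to that plate's tab (z of sep_mid in the frame of hub between 0.047 and 0.056 m and horizontal distance between sep_mid and hub below 0.012 m and angle between the x axis of sep_mid and the x axis of hub, either way round below 0.3 rad and angle between sep_mid's own z axis and vertical below 0.12 rad and x of first_tab in the frame of sep_mid below -0.045 m), for 0.2 s.
2. the loose steel plate is seated on the separator, its tab opposite to the separator's (z of disc_mid in the frame of hub between 0.071 and 0.08 m and horizontal distance between disc_mid and hub below 0.012 m and angle between the x axis of disc_mid and the x axis of hub, either way round below 0.3 rad and angle between disc_mid's own z axis and vertical below 0.12 rad and x of first_tab in the frame of disc_mid above 0.045 m), for 0.2 s.
At the end, for the whole second after the job is handed in: The separator lies flat on the fixed plate and the loose steel plate on the separator: heights within 4 mm, within 12 mm of the hub axis, tilt under 7 degrees, tabs within 17 degrees: the separator's opposite to the fixed plate's, the steel plate's above it; both released (all of step 1 and all of step 2); the robot touches nothing.
It also fails if it takes over 64 s, if anything falls off the work surface, if the arm or the gripper's body presses on something with over 40 N, if the wrist force passes 120 N, or if a joint passes its speed limit or range.

ROBOT

A 6-joint arm with a two-finger parallel gripper is mounted at the origin on the work surface. World frame = base frame: x ahead of the robot, y to its left, z up, the work surface at z = 0. Lengths are in m, angles in degrees, forces in N, time in s.
With the tool pointing down it reaches from about 0.35 to 0.975 m from the base axis. Payload 7.1 kg.
Tool frame: the origin (TCP) lies midway between the tips of the shut fingers; the grasp point (between the pads) lies behind it (bot.grip_depth is the z of the grasp point in the tool frame, in m); z points along the fingers, y is the line along which they close (so a half turn about z gives the same grasp; the last joint's range is limited). The gripper opens to 88 mm and grips with 3 to 60 N. Pads are 20 mm wide; open, the fingers measure 115 mm over their backs; the gripper's body (75 mm by 178 mm) begins 61 mm behind the grasp point.
Start: joints at [-65.145, 24.242, 93.386, -0, 62.372, -1.089], TCP at [0.273, -0.562, 0.223] pointing down, gripper open.
Joint ranges: [-172.04, 172.04], [-51.8, 120.97], [4.93, 147.93], [-75.15, 255.16], [6.16, 154.13], [-145.62, 145.62]. Speed limits (degrees/s): [136.94, 136.94, 172.46, 180, 180, 180].

INTERFACE

Orientations are given as a 3x3 rotation matrix whose columns are the frame's x, y, z axes.
In Python, from rig import bot gives the robot as it stands.
- The arm moves only by the tool apply_moves, never from a script. Its argument "targets" is a list of rows, each a list of 6 numbers: the shift along the world's x, y, z in mm, then the turn, a rotation vector about the world's x, y, z in rad. A call has 1 to 10 rows; each row is the pose to reach, as a shift and turn from the pose commanded when the call began; what a row does not reach only later rows make up. A row lasts 1/8 s, in which the tool goes at most 62.5 mm and 10.7 degrees, less where a joint would pass 70% of its speed; a pose out of reach is approached as far as the arm can. A call with a gripper value outside its range is refused whole. "jaw" is the finger opening in mm, from 0 to 87.8, set as the call begins (left out, the last holds). The fingers move at their own pace and stop on an object; "force" is the grip in N (left out, the last holds). Time passes only in rows, so rows that repeat a pose let the fingers close. It gives the time, the measured TCP pose, the force, the opening and the grip force at its end, in the units of the state.
- bot.read_state(): the state, without advancing time (a new reading comes with each control period).
- bot.snapshot(name): name is "scene" or "top" or "wrist"; returns the picture (420x560x3 uint8, red, green, blue); there is no depth.
- bot.camera_params(name): a dict with "intrinsics" (3x3 intrinsics, pixels), "R" (3x3) and "t" (3): a world point X has camera coordinates R X + t. Camera axes: x right, y down, z forward; pixel columns grow to the right and rows downward; lengths in m; the calibration is good to about 2 mm. A picture is of the moment at which its call begins: read the wrist's pose just before it. camera_params takes no time and is no camera call; for the wrist camera it gives the pose at the moment of the call.
- bot.close_job(): hands the job in; it is judged then, once.
The state is a dict: "time": time; "joint_positions": joint angles; "qvel": joint speeds; "joint_efforts": joint torques, N m; "tool_pos": TCP position; "tcp_rot": TCP orientation; "ft_force": force on the tool from outside, world axes, zero at the start; "ft_torque": the same for the moment, N m; "width": finger opening in m; "grasp_force": force on a finger pad.
Only numpy, scipy, OpenCV 4.12 (cv2) and the standard library are available. Lean on these libraries where they do the work, as an engineer would, in place of code of your own. Each camera call takes 0.05 s, during which the arm holds its last target. There are 200 camera calls.

## Working session

There is one attempt and no reset: what is moved stays moved. The work goes in short steps, Python scripts to look and compute and a tool call to move; the robot and the scene stay as the last step left them, time stands still between calls to the robot, and variables do not carry over. Pictures are saved under pics/ and viewed, at most 10 in all, crops included, and the job is handed in when it is done.

Besides the shell and the picture viewer there is one more tool, called after "Call:" in YAML: its name, and indented under it one key for each argument. apply_moves: Moves the arm, as the interface text tells. Its arguments: {"type":"object","properties":{"targets":{"type":"array","items":{"type":"array","items":{"type":"number"}}},"jaw":{"type":"number"},"force":{"type":"number"}},"required":["targets"]}

```bash
mkdir -p pics; python3 - <<'E'
from rig import bot
import cv2,numpy as np
for n in("scene","top"):
    cv2.imwrite(f"pics/{n}0.png",bot.snapshot(n)[:,:,::-1]); p=bot.camera_params(n); print(n,p)
s=bot.read_state(); print(s["time"],s["tool_pos"],s["tcp_rot"],bot.grip_depth)
E
```

```text
scene {'intrinsics': array([[470.38387765,   0.        , 274.72082766],
       [  0.        , 470.38387765, 205.28193822],
       [  0.        ,   0.        ,   1.        ]]), 'R': array([[-0.70403249,  0.71008126, -0.01108408],
       [ 0.46322161,  0.4473334 , -0.76506116],
       [-0.53829731, -0.5437623 , -0.64386223]]), 't': array([ 0.29841474, -0.17798014,  1.46879237])}
top {'intrinsics': array([[423.60273258,   0.        , 284.79442472],
       [  0.        , 423.60273258, 206.66408818],
       [  0.        ,   0.        ,   1.        ]]), 'R': array([[ 0.02347779, -0.99962277,  0.01425135],
       [-0.99474677, -0.02477928, -0.09932196],
       [ 0.09963763, -0.01184462, -0.99495329]]), 't': array([-0.02943088,  0.45543521,  0.88965302])}
0.1 [ 0.27323702 -0.56157312  0.22200477] [[ 8.99235742e-01  4.37464016e-01 -5.60761024e-04]
 [ 4.37464375e-01 -8.99234925e-01  1.21247585e-03]
 [ 2.61586550e-05 -1.33561459e-03 -9.99999108e-01]] -0.0187
```

View pics/top0.png

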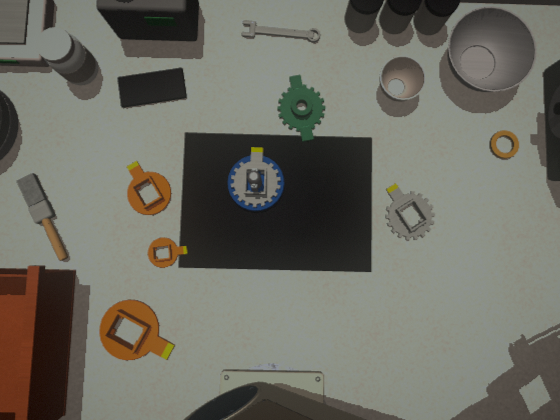

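View pics/scene0.png

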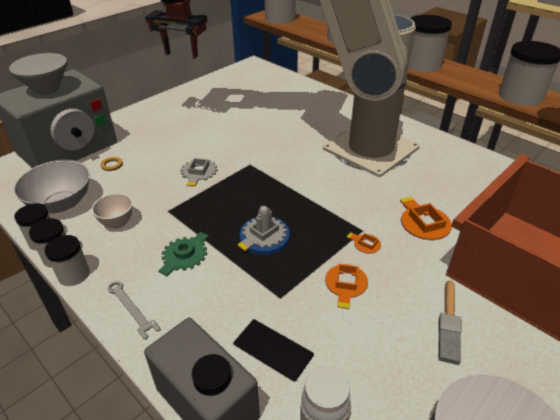

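Orange candidates in the top view are (149,193), about 95 mm wide, (164,252), small, and (129,329), large. The ring at (504,145) isn't one. By size, the separator is (149,193). The steel plate is at (410,215) and has one yellow tab, at (392,190). The green plate at (301,106) has two tabs and isn't needed. The hub is at (255,182), with its yellow tab at (257,152).

```bash
cat >h.py <<'E'
import cv2,numpy as np
from scipy.optimize import minimize
def ray(p,uv,z):
    K,R,t=p["intrinsics"],p["R"],p["t"]
    d=R.T@np.linalg.solve(K,[uv[0],uv[1],1.]); c=-R.T@t
    return (c+d*(z-c[2])/d[2])
def proj(p,X):
    q=(p["R"]@np.asarray(X,float).T).T+p["t"]; q=q@p["intrinsics"].T
    return q[:,:2]/q[:,2:]
def model(p,x,r,z0=0.):
    """silhouette polygons of a plate at x=(x,y,yaw deg), rim radius r, underside z0"""
    a=np.radians(x[2]);Rz=np.array([[np.cos(a),-np.sin(a)],[np.sin(a),np.cos(a)]])
    th=np.linspace(0,2*np.pi,73)
    f=lambda P,z:proj(p,np.c_[np.array(P)@Rz.T+x[:2],np.full(len(P),z+z0)])
    box=lambda a,b,c:[(a,-c),(b,-c),(b,c),(a,c)]
    circ=np.c_[r*np.cos(th),r*np.sin(th)]
    return dict(rim=f(circ,.006),rim0=f(circ,0),tab=f(box(.04,.077,.010),.006),col0=f(box(-.028,.028,.023),.006),col=f(box(-.028,.028,.023),.024),bore=f(box(-.019,.019,.019),.024),boreb=f(box(-.019,.019,.019),0))
E
python3 - <<'E'
from h import *
from rig import bot
p=bot.camera_params("top"); im=cv2.imread("pics/top0.png"); hsv=cv2.cvtColor(im,cv2.COLOR_BGR2HSV)
yel=cv2.inRange(hsv,(24,120,100),(34,255,255))
n,l,s,c=cv2.connectedComponentsWithStats(yel)
for i in range(1,n):
    if s[i,4]>15: print("yellow",c[i].round(1),s[i,4],ray(p,c[i],.006).round(4),ray(p,c[i],.021).round(4))
org=cv2.inRange(hsv,(5,120,60),(35,255,255)); n,l,s,c=cv2.connectedComponentsWithStats(org)
for i in range(1,n):
    if s[i,4]>100: print("orange",c[i].round(1),s[i],ray(p,c[i],.006).round(4))
for nm,uv,z in(("steel",(410,215),.024),("hub",(255,182),.039)): print(nm,ray(p,uv,z).round(4))
cr=[cv2.resize(im[v-30:v+30,u-33:u+33],None,fx=6,fy=6,interpolation=cv2.INTER_CUBIC) for u,v in((149,193),(410,212))]
cv2.imwrite("pics/c1.png",np.hstack(cr))
E
```

```text
yellow [256.4 149. ] 59 [0.5848 0.0475 0.006 ] [0.5812 0.0466 0.021 ]
yellow [132.4 165.2] 54 [0.5412 0.3195 0.006 ] [0.5384 0.3142 0.021 ]
yellow [391.8 187.9] 54 [ 0.5052 -0.2543  0.006 ] [ 0.503  -0.2503  0.021 ]
yellow [184.5 249.5] 28 [0.3591 0.1963 0.006 ] [0.3592 0.193  0.021 ]
yellow [167.3 350.7] 114 [0.1456 0.2227 0.006 ] [0.1492 0.2189 0.021 ]
orange [504.4 143.8] [491 131  28  27 350] [ 0.6116 -0.508   0.006 ]
orange [147.4 190.1] [ 127  161   44   54 1320] [0.4867 0.2834 0.006 ]
orange [ 53.8 238.7] [ 42 219  24  41 323] [0.3756 0.4788 0.006 ]
orange [165.4 251.8] [148 238  40  30 636] [0.3531 0.2373 0.006 ]
orange [ 16.9 339. ] [   0  266   40  154 4848] [0.1633 0.5399 0.006 ]
orange [133.5 331.7] [ 100  300   75   60 2552] [0.1832 0.2959 0.006 ]
steel [ 0.4446 -0.2888  0.024 ]
hub [0.5055 0.0464 0.039 ]
```

View pics/c1.png

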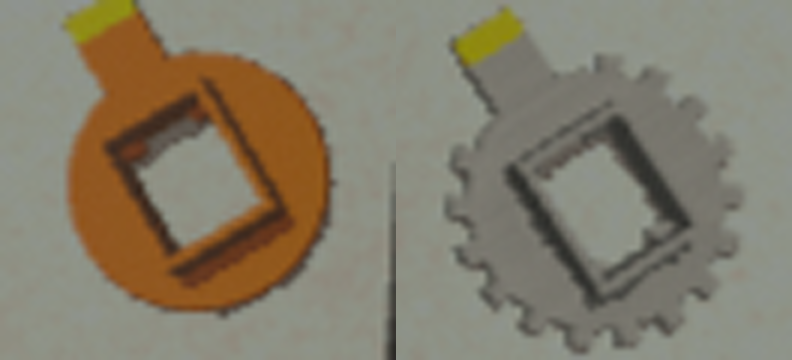

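The crops confirm the choice. The left one is the orange mid-sized plate, disc centre at about (149.2,193.3) in the top image. The right one is the toothed steel plate, centre at about (409.9,215.8), with one tab. Next I'll move above the hub for a close look.

Call:
apply_moves:
  targets:
    - [40,50,20,0,0,0]
    - [70,105,30,0,0,0]
    - [100,160,30,0,0,0]
    - [130,215,30,0,0,0]
    - [150,275,30,0,0,0]
    - [170,335,30,0,0,0]
    - [190,395,30,0,0,0]
    - [200,455,30,0,0,0]
    - [210,515,30,0,0,0]
    - [220,570,30,0,0,0]
  jaw: 87.8

```text
time: 1.35
tool_pos: [0.4933, 0.0101, 0.2526]
tcp_rot: [[0.899, 0.438, -0.0], [0.438, -0.899, 0.0], [-0.0, -0.0, -1.0]]
ft_force: [0.4, -0.2, -0.0]
width: 0.0879
grasp_force: 0.0
```

Call:
apply_moves:
  targets:
    - [12,38,0,0,0,0]
    - [12,38,0,0,0,0]
    - [12,38,0,0,0,0]

```text
time: 1.72
tool_pos: [0.505, 0.0457, 0.2523]
tcp_rot: [[0.899, 0.438, -0.001], [0.438, -0.899, -0.0], [-0.001, -0.0, -1.0]]
ft_force: [-0.5, -0.5, -0.4]
width: 0.088
grasp_force: 0.0
```

```bash
cat >look.py <<'E'
from h import *
from rig import bot
import sys,pickle
n=sys.argv[1]
s=bot.read_state(); p=bot.camera_params("wrist"); im=bot.snapshot("wrist")[:,:,::-1].copy()
cv2.imwrite(f"pics/{n}.png",im); pickle.dump((p,s),open(n+".pkl","wb"))
print(s["time"],s["tool_pos"].round(4),s["joint_positions"].round(1),"cam",(-p["R"].T@p["t"]).round(4))
hsv=cv2.cvtColor(im,cv2.COLOR_BGR2HSV); yel=cv2.inRange(hsv,(24,120,80),(34,255,255))
k,l,st,c=cv2.connectedComponentsWithStats(yel)
for i in range(1,k):
    if st[i,4]>60: print("yellow",c[i].round(1),st[i,4],*[ray(p,c[i],z).round(4)[:2] for z in(.006,.021,.045)])
E
python3 look.py w1; python3 - <<'E'
from h import *
from rig import bot
p=bot.camera_params("top")
print(ray(p,(149.2,193.3),.005),ray(p,(409.9,215.8),.005))
E
```

```text
1.725 [0.505  0.0457 0.2523] [  3.8  12.2 106.5  -0.   61.4  67.9] cam [0.5759 0.0809 0.4155]
yellow [56.  32.2] 264 [0.5393 0.3196] [0.5407 0.3109] [0.5428 0.2969]
yellow [308.5 116.2] 263 [0.5796 0.0446] [0.5794 0.0459] [0.5792 0.048 ]
yellow [115.1 228.9] 84 [0.3585 0.1952] [0.3665 0.1911] [0.3792 0.1844]
yellow [490.8 278.2] 154 [ 0.5045 -0.2563] [ 0.5071 -0.244 ] [ 0.5113 -0.2242]
[0.47984938 0.27944016 0.005     ] [ 0.44445872 -0.29442292  0.005     ]
```

View pics/w1.png

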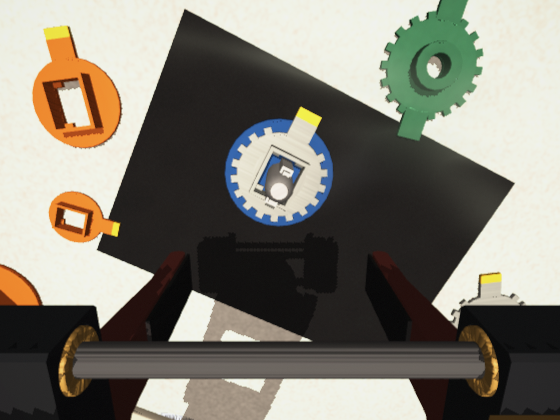

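This wrist view shows the blue foot centred at about (278,172), the fixed plate's tab at (308,116), the separator at (77,100) and the steel plate at the right edge. Next I'll fit the foot and the orange disc.

```bash
python3 - <<'E'
from h import *
import pickle
from scipy.optimize import least_squares
from rig import bot
def fit(p,mask,seed,z,rr):
    n,l,s,c=cv2.connectedComponentsWithStats(mask)
    m=(l==l[seed[1],seed[0]]).astype(np.uint8)
    pts=cv2.convexHull(max(cv2.findContours(m,0,1)[0],key=len))[:,0]
    # convex hull sampled densely
    W=np.array([ray(p,q,z)[:2] for q in pts])
    r=least_squares(lambda x:np.hypot(*(W-x[:2]).T)-rr,W.mean(0),loss="soft_l1",f_scale=.001)
    return r.x, np.abs(r.fun).mean()
pw,s=pickle.load(open("w1.pkl","rb")); pt=bot.camera_params("top")
for nm,p,f in(("w",pw,"w1"),("t",pt,"top0")):
    hsv=cv2.cvtColor(cv2.imread(f"pics/{f}.png"),cv2.COLOR_BGR2HSV)
    b=cv2.inRange(hsv,(100,120,50),(125,255,255)); b=cv2.morphologyEx(b,cv2.MORPH_CLOSE,np.ones((3,3)))
    ys,xs=np.nonzero(b); 
    near=(278,172) if nm=="w" else (256,183)
    k=np.argmin(abs(np.hypot(xs-near[0],ys-near[1])-(50 if nm=="w" else 27)))
    print(nm,"foot",fit(p,b,(xs[k],ys[k]),.015,.062))
    o=cv2.inRange(hsv,(5,120,60),(23,255,255)); sd=(108,100) if nm=="w" else (163,193)
    print(nm,"sep",fit(p,o,sd,.006,.048))
E
```

```text
w foot (array([0.50778607, 0.0465249 ]), np.float64(0.00016252376053066622))
w sep (array([0.48042165, 0.28011539]), np.float64(0.002415163906825335))
t foot (array([0.50892167, 0.04682049]), np.float64(0.00039230737484845425))
t sep (array([0.48200848, 0.28086603]), np.float64(0.003508644464296049))
```

Call:
apply_moves:
  targets:
    - [-6,58,0,0,0,0.07]
    - [-12,117,0,0,0,0.135]
    - [-18,176,0,0,0,0.135]
    - [-24,234,-10,0,0,0.135]
    - [-24,234,-70,0,0,0.135]
    - [-24,234,-130,0,0,0.135]
    - [-24,234,-190,0,0,0.135]
    - [-24,234,-220,0,0,0.135]
    - [-24,234,-235,0,0,0.135]
    - [-24,234,-242,0,0,0.135]

```text
time: 3.02
tool_pos: [0.482, 0.2793, 0.0105]
tcp_rot: [[0.833, 0.553, 0.0], [0.553, -0.833, 0.0], [0.0, 0.0, -1.0]]
ft_force: [-0.4, 0.2, -0.3]
width: 0.0879
grasp_force: 0.0
```

Call:
apply_moves:
  targets:
    - [0,0,0,0,0,0]
    - [0,0,0,0,0,0]

```text
time: 3.28
tool_pos: [0.4823, 0.2804, 0.0119]
tcp_rot: [[0.832, 0.554, 0.002], [0.554, -0.832, 0.001], [0.002, 0.0, -1.0]]
ft_force: [0.1, 0.6, -0.6]
width: 0.0875
grasp_force: 0.0
```

Call:
apply_moves:
  targets:
    - [0,0,-2,0,0,0]
    - [0,0,-2,0,0,0]
    - [0,0,-2,0,0,0]
    - [0,0,-2,0,0,0]
    - [0,0,-2,0,0,0]
    - [0,0,-2,0,0,0]
    - [0,0,-2,0,0,0]
    - [0,0,-2,0,0,0]
  jaw: 30
  force: 30

```text
time: 4.28
tool_pos: [0.4814, 0.28, 0.0087]
tcp_rot: [[0.832, 0.555, -0.0], [0.555, -0.832, 0.0], [-0.0, -0.0, -1.0]]
ft_force: [-1.4, 0.5, 1.1]
width: 0.0459
grasp_force: 30.0
```

Call:
apply_moves:
  targets:
    - [0,0,40,0,0,0]
    - [0,0,90,0,0,0]
    - [0,0,130,0,0,0.18]
    - [0,-10,140,0,0,0.36]
    - [3,-40,140,0,0,0.54]
    - [6,-70,140,0,0,0.72]
    - [9,-95,140,0,0,0.9]
    - [12,-120,140,0,0,1.08]
    - [15,-145,140,0,0,1.26]
    - [18,-170,140,0,0,1.44]

```text
time: 5.52
tool_pos: [0.4993, 0.1091, 0.1485]
tcp_rot: [[-0.447, 0.895, -0.0], [0.895, 0.447, -0.0], [-0.0, -0.0, -1.0]]
ft_force: [0.7, -1.2, -0.3]
width: 0.0458
grasp_force: 30.0
```

Call:
apply_moves:
  targets:
    - [2,-15,0,0,0,0.18]
    - [4,-30,0,0,0,0.36]
    - [6,-45,0,0,0,0.54]
    - [8,-55,0,0,0,0.72]
    - [9,-60,0,0,0,0.9]
    - [9,-63,0,0,0,1.05]
    - [9,-63,0,0,0,1.108]
    - [9,-63,0,0,0,1.108]
    - [9,-63,0,0,0,1.108]
    - [9,-63,0,0,0,1.108]

```text
time: 6.78
tool_pos: [0.5084, 0.047, 0.1487]
tcp_rot: [[-1.0, 0.006, -0.0], [0.006, 1.0, -0.0], [0.0, -0.0, -1.0]]
ft_force: [-0.2, -0.4, -1.5]
width: 0.0455
grasp_force: 30.0
```

```bash
python3 look.py w2
```

```text
6.775 [0.5084 0.047  0.1487] [  4.   20.8 110.9  -0.   48.3 -85.7] cam [0.4271 0.0477 0.3119]
yellow [471.5  10.2] 212 [0.3591 0.1954] [0.3624 0.1881] [0.3677 0.1766]
yellow [278.  280.5] 290 [0.5878 0.0461] [0.5799 0.0461] [0.5673 0.0463]
```

View pics/w2.png

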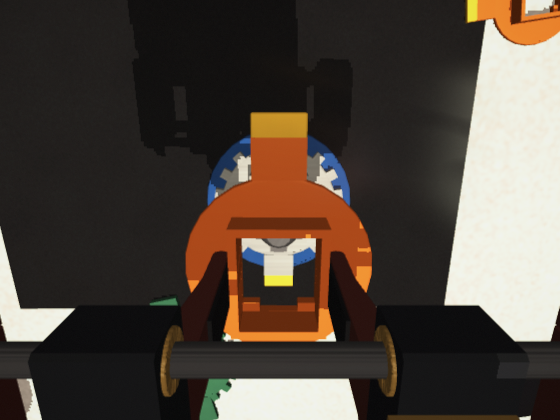

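The separator is held with its tab towards the base: the tab's end edge is at (279,112) and its yellow end meets the orange at row 137. The fixed plate's tab shows through the bore at (278,280), so the tabs are opposite. Next I'll check the offset along the tab.

```bash
python3 - <<'E'
from h import *
import pickle
p,s=pickle.load(open("w2.pkl","rb")); im=cv2.imread("pics/w2.png")
z=s["tool_pos"][2]-.0087+.006
for uv in((279,112),(251,125),(308,125)): print(ray(p,uv,z))
m=model(p,(.5084,.047,179.7),.048,z-.006)
print(m["tab"].round(1).tolist(), m["rim"][:,0].min(),m["rim"][:,0].max(), m["col"].round(1).tolist())
b=cv2.inRange(cv2.cvtColor(im,cv2.COLOR_BGR2HSV),(100,120,40),(125,255,255))
ys,xs=np.nonzero(b[130:200]);ys+=130
W=np.array([ray(p,(xs[ys==y].min(),y),.015)[:2] for y in range(150,195,6)]+[ray(p,(xs[ys==y].max(),y),.015)[:2] for y in range(150,195,6)])
from scipy.optimize import least_squares
r=least_squares(lambda x:np.hypot(*(W-x).T)-.062,[.508,.047],loss="soft_l1",f_scale=.001);print(r.x,abs(r.fun).mean())
E
```

```text
[0.43038253 0.04774197 0.14595577]
[0.43598305 0.03501859 0.14595577]
[0.43612646 0.06085861 0.14595577]
[[299.1, 194.3], [300.5, 114.4], [256.0, 114.4], [257.5, 194.3]] 184.45118246712406 372.2562175449937 [[325.5, 338.9], [330.4, 230.6], [226.1, 230.6], [231.1, 338.9]]
[0.50917069 0.04661866] 0.00029911868614911205
```

Call:
apply_moves:
  targets:
    - [1,-1,-20,0,0,0]
    - [1,-1,-40,0,0,0]
    - [1,-1,-52,0,0,0]
    - [1,-1,-62,0,0,0]
    - [1,-1,-70,0,0,0]
    - [1,-1,-78,0,0,0]
    - [1,-1,-86,0,0,0]
    - [1,-1,-93,0,0,0]
    - [1,-1,-98,0,0,0]
    - [1,-1,-98,0,0,0]

```text
time: 8.07
tool_pos: [0.5092, 0.046, 0.0503]
tcp_rot: [[-1.0, 0.006, -0.001], [0.006, 1.0, -0.0], [0.001, -0.0, -1.0]]
ft_force: [-0.1, 0.8, -0.8]
width: 0.0461
grasp_force: 30.0
```

Call:
apply_moves:
  targets:
    - [0,0,-1,0,0,0]
    - [0,0,-2,0,0,0]
    - [0,0,-3,0,0,0]
    - [0,0,-3,0,0,0]

```text
time: 8.57
tool_pos: [0.5095, 0.046, 0.0477]
tcp_rot: [[-1.0, 0.006, 0.0], [0.006, 1.0, -0.0], [-0.0, -0.0, -1.0]]
ft_force: [0.6, 0.1, -0.4]
width: 0.0459
grasp_force: 30.0
```

Call:
apply_moves:
  targets:
    - [0,0,0,0,0,0]
    - [0,0,0,0,0,0]
    - [0,0,0,0,0,0]
    - [0,0,0,0,0,0]
    - [0,0,0,0,0,0]
    - [0,0,0,0,0,0]
  jaw: 80

```text
time: 9.32
tool_pos: [0.5094, 0.046, 0.0477]
tcp_rot: [[-1.0, 0.006, -0.0], [0.006, 1.0, -0.0], [0.0, -0.0, -1.0]]
ft_force: [0.6, -0.2, 0.0]
width: 0.08
grasp_force: 0.0
```

Call:
apply_moves:
  targets:
    - [0,0,15,0,0,0]
    - [0,0,40,0,0,0]
    - [0,0,90,0,0,0]
    - [-10,-40,140,0,0,0]
    - [-15,-90,150,0,0,0]
    - [-15,-90,150,0,0,0]
    - [-15,-90,150,0,0,0]

```text
time: 10.2
tool_pos: [0.4943, -0.0439, 0.1982]
tcp_rot: [[-1.0, 0.007, 0.0], [0.007, 1.0, 0.0], [-0.0, 0.0, -1.0]]
ft_force: [-0.5, -0.0, -0.2]
width: 0.08
grasp_force: 0.0
```

```bash
python3 look.py w3; python3 - <<'E'
from rig import bot
import cv2,numpy as np
a=bot.snapshot("scene")[:,:,::-1]; b=bot.snapshot("top")[:,:,::-1]; cv2.imwrite("pics/top3.png",b)
r=lambda x:cv2.resize(x,(400,400),interpolation=cv2.INTER_CUBIC)
cv2.imwrite("pics/c3.png",np.hstack([r(a[180:280,215:315]),r(b[132:232,205:305])]))
E
```

```text
10.2 [ 0.4943 -0.0439  0.1982] [ -6.5  15.4 110.6   0.   54.  -96.1] cam [ 0.4129 -0.0433  0.3614]
yellow [541.2  38.5] 165 [0.3574 0.1952] [0.3598 0.1851] [0.3635 0.169 ]
yellow [382.3 132.5] 351 [0.44   0.0577] [0.4388 0.0534] [0.437  0.0466]
yellow [ 73.3 198.5] 243 [ 0.5047 -0.2559] [ 0.5009 -0.2469] [ 0.4947 -0.2325]
```

View pics/c3.png

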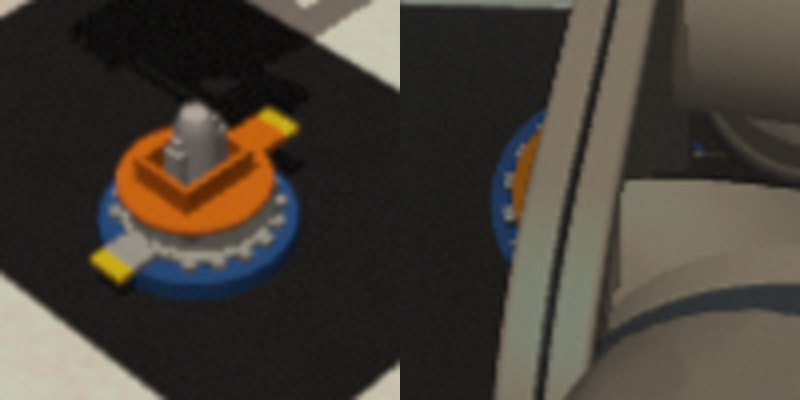

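View pics/w3.png

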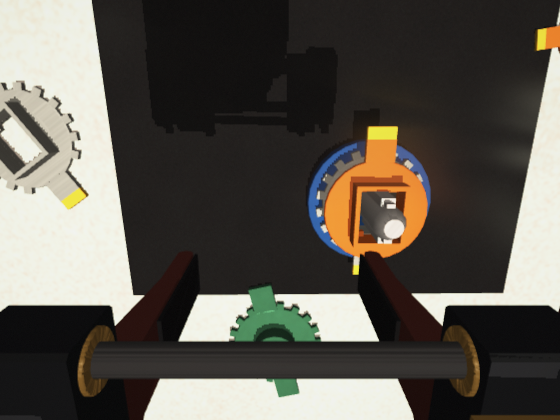

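The separator lies flat on the fixed plate, tab centre at (382,132) in the wrist view, which puts it at (0.437,0.047), opposite the fixed tab. Next is the steel plate, at about (0.4445,-0.294), yaw 33°.

Call:
apply_moves:
  targets:
    - [-5,-25,0,0,0,-0.18]
    - [-10,-50,0,0,0,-0.36]
    - [-15,-75,0,0,0,-0.54]
    - [-20,-100,0,0,0,-0.72]
    - [-25,-125,0,0,0,-0.9]
    - [-30,-150,0,0,0,-1.08]
    - [-35,-175,0,0,0,-1.26]
    - [-40,-200,0,0,0,-1.44]
    - [-45,-225,0,0,0,-1.62]
    - [-50,-250,0,0,0,-1.8]
  jaw: 87.8

```text
time: 11.6
tool_pos: [0.4446, -0.2937, 0.197]
tcp_rot: [[0.237, 0.971, -0.001], [0.971, -0.237, 0.001], [0.001, -0.001, -1.0]]
ft_force: [-0.1, -0.3, 0.0]
width: 0.0878
grasp_force: 0.0
```

Call:
apply_moves:
  targets:
    - [0,0,0,0,0,-0.18]
    - [0,0,0,0,0,-0.36]
    - [0,0,0,0,0,-0.54]
    - [0,0,0,0,0,-0.7]
    - [0,0,0,0,0,-0.76]
    - [0,0,0,0,0,-0.76]
    - [0,0,0,0,0,-0.76]

```text
time: 12.48
tool_pos: [0.4446, -0.2935, 0.1973]
tcp_rot: [[0.838, 0.546, -0.001], [0.546, -0.838, 0.0], [-0.0, -0.001, -1.0]]
ft_force: [-0.6, 0.5, -0.4]
width: 0.0877
grasp_force: 0.0
```

```bash
python3 look.py w4; python3 - <<'E'
from h import *
import pickle
p,s=pickle.load(open("w4.pkl","rb")); im=cv2.imread("pics/w4.png")
m=model(p,(.4445,-.2944,32.8),.054)
for k in("rim","tab","col","bore"): cv2.polylines(im,[np.round(m[k]).astype(int)],True,(255,0,255),1)
cv2.imwrite("pics/c4.png",im); print(s["tcp_rot"].round(3))
E
```

```text
12.475 [ 0.4446 -0.2935  0.1973] [-34.7  18.4 106.2   0.   55.4  22.2] cam [ 0.5106 -0.2496  0.3606]
yellow [279.2 113.6] 317 [ 0.5043 -0.2553] [ 0.5046 -0.255 ] [ 0.505  -0.2546]
[[ 0.838  0.546 -0.001]
 [ 0.546 -0.838  0.   ]
 [-0.    -0.001 -1.   ]]
```

View pics/c4.png

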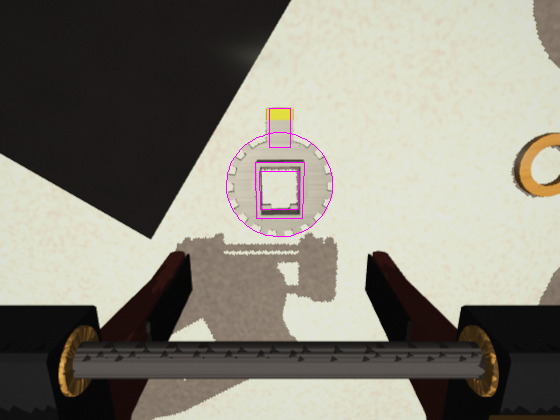

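The model overlay fits the steel plate well: rim centre (279,185), tab (279,113). I'll go down and grip.

Call:
apply_moves:
  targets:
    - [0,0,-55,0,0,0]
    - [0,0,-110,0,0,0]
    - [0,0,-150,0,0,0]
    - [0,0,-172,0,0,0]
    - [0,0,-183,0,0,0]
    - [0,0,-188,0,0,0]
    - [0,0,-188,0,0,0]
    - [0,0,-188,0,0,0]

```text
time: 13.52
tool_pos: [0.445, -0.2944, 0.0105]
tcp_rot: [[0.839, 0.545, 0.001], [0.545, -0.839, -0.001], [0.001, 0.001, -1.0]]
ft_force: [0.3, 0.5, -0.1]
width: 0.0878
grasp_force: 0.0
```

Call:
apply_moves:
  targets:
    - [0,0,0,0,0,0]
    - [0,0,0,0,0,0]
    - [0,0,0,0,0,0]
    - [0,0,0,0,0,0]
    - [0,0,0,0,0,0]
    - [0,0,0,0,0,0]
    - [0,0,0,0,0,0]
    - [0,0,0,0,0,0]
  jaw: 30
  force: 40

```text
time: 14.52
tool_pos: [0.4445, -0.2941, 0.0097]
tcp_rot: [[0.839, 0.544, 0.0], [0.544, -0.839, -0.0], [0.0, 0.0, -1.0]]
ft_force: [0.1, -1.3, 0.2]
width: 0.0453
grasp_force: 40.0
```

Call:
apply_moves:
  targets:
    - [0,0,30,0,0,0]
    - [0,0,75,0,0,0]
    - [3,10,120,0,0,-0.1]
    - [10,50,140,0,0,-0.2]
    - [20,100,140,0,0,-0.3]
    - [30,150,140,0,0,-0.4]
    - [40,200,140,0,0,-0.5]
    - [50,250,140,0,0,-0.58]
    - [58,300,140,0,0,-0.58]
    - [64,341,140,0,0,-0.58]

```text
time: 15.78
tool_pos: [0.5077, 0.0489, 0.1492]
tcp_rot: [[1.0, -0.003, -0.001], [-0.003, -1.0, -0.0], [-0.001, 0.0, -1.0]]
ft_force: [1.1, -0.3, -3.0]
width: 0.0454
grasp_force: 40.0
```

Call:
apply_moves:
  targets:
    - [0,0,0,0,0,0]
    - [0,0,0,0,0,0]
    - [0,0,0,0,0,0]

```text
time: 16.15
tool_pos: [0.508, 0.0461, 0.1495]
tcp_rot: [[1.0, -0.005, -0.001], [-0.005, -1.0, -0.0], [-0.001, 0.0, -1.0]]
ft_force: [-0.4, -0.3, -3.5]
width: 0.0459
grasp_force: 40.0
```

```bash
python3 look.py w5; python3 - <<'E'
from h import *
import pickle
p,s=pickle.load(open("w5.pkl","rb")); im=cv2.imread("pics/w5.png"); t=s["tool_pos"]; print(s["tcp_rot"].round(3))
m=model(p,(t[0],t[1],-0.3),.054,t[2]-.0097); print(m["tab"].round(1).tolist())
for k in("rim","tab"): cv2.polylines(im,[np.round(m[k]).astype(int)],True,(255,0,255),1)
cv2.imwrite("pics/c5.png",im)
hsv=cv2.cvtColor(cv2.imread("pics/w5.png"),cv2.COLOR_BGR2HSV); y=cv2.inRange(hsv,(24,120,60),(34,255,255)); n,l,st,c=cv2.connectedComponentsWithStats(y)
for i in range(1,n):
    if st[i,4]>60: print(st[i],c[i].round(1), ray(p,c[i],t[2]-.0037).round(4), ray(p,(c[i][0],st[i][1]),t[2]-.0037).round(4))
E
```

```text
16.15 [0.508  0.0461 0.1495] [  3.8  20.7 110.9  -0.   48.4  94.2] cam [0.5869 0.0457 0.3127]
yellow [277.6 121.5] 1448 [0.5736 0.0458] [0.5742 0.0458] [0.5753 0.0458]
[[ 1.    -0.005 -0.001]
 [-0.005 -1.    -0.   ]
 [-0.001  0.    -1.   ]]
[[298.6, 189.5], [300.0, 109.3], [255.6, 109.3], [257.0, 189.5]]
[ 250  108   56   27 1448] [277.6 121.5] [0.5797 0.0458 0.1458] [0.5856 0.0458 0.1458]
```

View pics/c5.png

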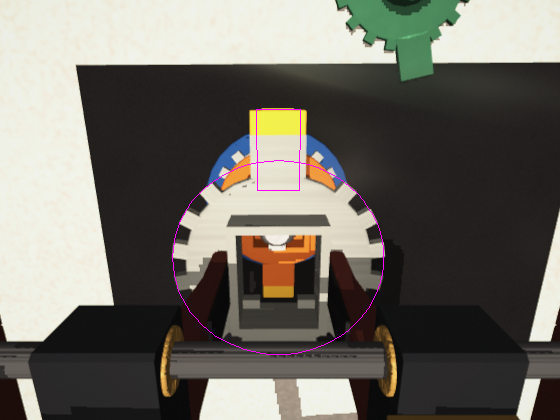

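The steel plate is held level with its tab along +x at (278,121), opposite to the separator's, and it is within 1 mm of the hub axis. I'll lower it.

Call:
apply_moves:
  targets:
    - [0,1,-20,0,0,0]
    - [0,1,-36,0,0,0]
    - [0,1,-46,0,0,0]
    - [0,1,-54,0,0,0]
    - [0,1,-61,0,0,0]
    - [0,1,-67,0,0,0]
    - [0,1,-71,0,0,0]
    - [0,1,-74,0,0,0]
    - [0,1,-74,0,0,0]

```text
time: 17.32
tool_pos: [0.5084, 0.048, 0.0756]
tcp_rot: [[1.0, -0.004, -0.0], [-0.004, -1.0, -0.0], [-0.0, 0.0, -1.0]]
ft_force: [0.5, 0.1, -3.6]
width: 0.0457
grasp_force: 40.0
```

Call:
apply_moves:
  targets:
    - [0,0,-1,0,0,0]
    - [0,0,-2,0,0,0]
    - [0,0,-3,0,0,0]
    - [0,0,-3,0,0,0]

```text
time: 17.82
tool_pos: [0.5085, 0.048, 0.0727]
tcp_rot: [[1.0, -0.004, 0.0], [-0.004, -1.0, 0.0], [0.0, -0.0, -1.0]]
ft_force: [-0.9, -1.1, -3.8]
width: 0.0457
grasp_force: 40.0
```

Call:
apply_moves:
  targets:
    - [0,0,-1,0,0,0]
    - [0,0,-1,0,0,0]

```text
time: 18.08
tool_pos: [0.5086, 0.048, 0.0726]
tcp_rot: [[1.0, -0.004, 0.0], [-0.004, -1.0, 0.0], [0.0, -0.0, -1.0]]
ft_force: [-3.4, -1.1, 10.1]
width: 0.0457
grasp_force: 40.0
```

Call:
apply_moves:
  targets:
    - [0,0,0,0,0,0]
    - [0,0,0,0,0,0]
    - [0,0,0,0,0,0]
    - [0,0,0,0,0,0]
    - [0,0,0,0,0,0]
    - [0,0,0,0,0,0]
  jaw: 80

```text
time: 18.82
tool_pos: [0.5084, 0.048, 0.0716]
tcp_rot: [[1.0, -0.004, -0.0], [-0.004, -1.0, 0.0], [-0.0, -0.0, -1.0]]
ft_force: [0.3, 0.5, -0.2]
width: 0.0799
grasp_force: 0.0
```

Call:
apply_moves:
  targets:
    - [0,0,15,0,0,0]
    - [0,0,45,0,0,0]
    - [0,0,95,0,0,0]
    - [-10,-50,120,0,0,0]
    - [-20,-105,120,0,0,0]
    - [-20,-105,120,0,0,0]
    - [-20,-105,120,0,0,0]

```text
time: 19.7
tool_pos: [0.4885, -0.057, 0.1923]
tcp_rot: [[1.0, -0.005, 0.001], [-0.005, -1.0, 0.0], [0.001, -0.0, -1.0]]
ft_force: [-0.3, -0.2, 0.3]
width: 0.0801
grasp_force: 0.0
```

```bash
python3 look.py w6; python3 - <<'E'
from rig import bot
import cv2,numpy as np
a=bot.snapshot("scene")[:,:,::-1]; b=cv2.imread("pics/w6.png")
cv2.imwrite("pics/c6.png",np.hstack([cv2.resize(a[170:290,205:325],(400,400)),cv2.resize(b,(400,400))]))
E
```

```text
19.7 [ 0.4885 -0.057   0.1923] [ -8.   15.5 111.4   0.   53.1  82.2] cam [ 0.5673 -0.0573  0.3557]
yellow [139.1  88.2] 498 [0.5831 0.0712] [0.5825 0.0657] [0.5814 0.0569]
yellow [166.8  91.9] 227 [0.5797 0.0458] [0.5792 0.0414] [0.5783 0.0343]
yellow [167.2 250.7] 277 [0.4204 0.0606] [0.4267 0.0556] [0.4368 0.0475]
yellow [ 50.9 300.7] 62 [0.3613 0.195 ] [0.3701 0.1842] [0.3842 0.1668]
```

View pics/c6.png

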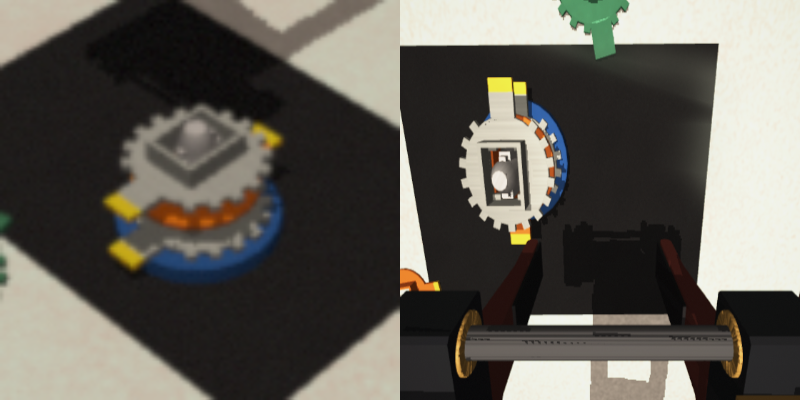

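The stack is complete: the steel plate lies flat on the separator with its tab above the fixed plate's tab (left pane (125,207) over (128,253)), and the separator's tab is opposite at (268,134). The gripper is clear, so I'll hand in.

```bash
python3 -c "
from rig import bot
print(bot.close_job())"
```

```text
the job is handed in; nothing more can be done
None
```

The separator and the loose steel plate are on the hub, flat and released with tabs alternating, and I handed the job in with the arm clear at about 20 s; no verdict came back.

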